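Fold the canape tongs and the shellfish cracker and put them away in their case

TASK

Two hinged tools have been left lying spread open on the prep counter: the steel serving tongs and the aluminium shellfish cracker. Squeeze each one's legs shut and lay it down flat in the open wooden case, one tool in each of the two lanes, either tool in either lane and either way round.

Things in the scene. Friction and masses are not known exactly. Their poses are not given: they have to be found in the camera images.
- tongs: Steel tongs lying on their side: two slim legs from a dark pivot to thick scalloped paddles. Closed 165 mm long, 26 wide, 20 high, about 160 g. Origin: underside, middle of the closed tongs. x: pivot to free ends along the fixed leg (y -13 to -7 mm), z up. Vertical pivot at x -74.5, y 0; the other leg (y 7 to 13 closed) swings to +y. Open, at most 62 mm wide at 74.5 mm from the pivot.
- tongs_leg (a joint): Opening angle of the tongs, rad: 0 closed (legs parallel, hard stop), 0.3 to 0.5 at the start. The midline of the open legs leaves the pivot at half this angle from x. The hinge is slightly stiff: it stays where left, and 2 N on both legs at mid-length, squeezed from the two sides, folds it.
- cracker: Aluminium shellfish cracker lying flat, shorter and stouter than the tongs: two legs from a dark brass-pinned pivot, toothed jaw blocks beside the pivot. Closed 135 mm long, 28 wide (32 at the jaws), 20 high, about 160 g. Origin and axes as for the tongs; fixed leg y -14 to -3 mm, vertical pivot at x -56.5, y 0, other leg swings to +y. Open, at most 56 mm wide at 56.5 mm from the pivot.
- cracker_leg (a joint): Opening angle of the cracker, rad: 0 closed (legs parallel, hard stop), 0.3 to 0.5 at the start; hinge like that of the tongs.
- case: Fixed wooden case 210 (x) by 182 (y) by 28 mm high, lid (12 mm high) open flat on its -y side. Origin: underside centre, z up. Floor 8 mm thick. Two lanes along x, centred at y +50 and -50, 190 long, 50 wide, walls 20 mm above the floor; all walls and the block between lanes stand only in the end 60 mm: from x -45 to 45 the floor is clear for fingers. A spread tool does not fit.
Things that resemble listed ones, but are neither listed nor needed, are in the scene too. What is shaped like the tongs but orange or red is not meant. Leave any blue look-alike of the cracker alone.

How it is judged (in metres and radians):
At the end, for the whole second after the job is handed in: Tongs and cracker both folded (under 0.17 rad open), at rest, each flat on the floor of its own lane: origin within 30 mm of the lane's middle along it, 17 mm across, 3 to 13 mm above the case's underside, tilt under 0.17 rad, within 0.2 rad of lengthwise, either way round (value of joint each of tongs_leg, cracker_leg below 0.17 rad and x of tongs in the frame of case between -0.03 and 0.03 m and z of tongs in the frame of case between 0.003 and 0.013 m and angle between each of tongs, cracker's own z axis and vertical below 0.17 rad and angle between the x axis of each of tongs, cracker and the x axis of case, either way round below 0.2 rad and linear speed of each of tongs, cracker below 0.03 m/s and x of cracker in the frame of case between -0.03 and 0.03 m and z of cracker in the frame of case between 0.003 and 0.013 m and ((y of tongs in the frame of case between 0.033 and 0.067 m and y of cracker in the frame of case between -0.067 and -0.033 m) or (y of tongs in the frame of case between -0.067 and -0.033 m and y of cracker in the frame of case between 0.033 and 0.067 m))); the robot touches nothing.
It also fails if it takes over 61 s, if anything falls off the work surface, if the arm or the gripper's body presses on something with over 40 N, if the wrist force passes 120 N, or if a joint passes its speed limit or range.

ROBOT

A 7-joint arm with a two-finger parallel gripper is mounted at the origin on the work surface. World frame = base frame: x ahead of the robot, y to its left, z up, the work surface at z = 0. Lengths are in mm, angles in rad, forces in N, time in s.
With the tool pointing down it reaches from about 425 to 925 mm from the base axis. Payload 6.8 kg.
Tool frame: the origin (TCP) lies on the centre line of the jaws, within the pads' length; the fingertips stand 19 mm ahead of it and the grasp point (between the pads) is the TCP; z points along the fingers, y is the line along which they close (so a half turn about z gives the same grasp; the last joint's range is limited). The gripper opens to 85 mm and grips with 20 to 120 N. Pads are 22 mm wide; open, the fingers measure 114 mm over their backs; the gripper's body (76 mm by 85 mm) begins 54 mm behind the grasp point. The pads swing forward as they close: fully open they stand 13 mm farther back than shut.
Start: joints at [-1.32, 0.477, 0.022, 1.555, -0.011, 1.109, -0.083], TCP at [237.024, 632.033, 250.308] pointing down, gripper open.
Joint ranges: [-2.96, 2.96], [-0.34, 2.1], [-1.41, 1.46], [0.24, 2.44], [-1.37, 4.51], [0.17, 1.92], [-2.96, 2.96]. Speed limits (rad/s): [2.39, 2.39, 3.14, 3.14, 3.14, 3.14, 3.14].

INTERFACE

Orientations are given as a unit quaternion [x, y, z, w].
In Python, from station import bot gives the robot as it stands. Calls block until the motion is done:
- bot.move_ptp(position, orientation): joint-space move of the TCP to a pose.
- bot.move_linear(position, frame=None, velocity=150): straight line of the TCP; frame=None keeps the orientation; velocity is the mean speed in mm/s.
- bot.movej(angles): joint-space move.
- bot.move_gripper(opening, strength=None): finger opening in mm; strength is the grip in N (None keeps the last); returns when the fingers have stopped.
- bot.hold(seconds).
- bot.inverse_kinematics(position, orientation): joint angles nearest the present ones, or None.
- bot.camera(name): name is "side" or "top" or "wrist"; returns a dict with "color" (400x640x3 uint8, blue, green, red), "intrinsics" (3x3 intrinsics, pixels), "xyz" and "attitude" of the camera in the world; the wrist camera has in their place "tool_from_camera" (4x4, takes a point from camera to tool coordinates, whose origin is the TCP and whose axes are the flange's). Camera axes: x right, y down, z forward; pixel columns grow to the right and rows downward; lengths in mm; the calibration is good to about 2 mm. A picture is of the moment at which its call begins: read the wrist's pose just before it. There is no depth.
A pose or a line that the arm cannot do raises bot.PlanningError and nothing moves.
- bot.close_job(): hands the job in; it is judged then, once.
Trained networks look in the newest picture that a camera, given by its name, has taken for a name from the list of things; names that differ only in an ending like _2 or _b are one class to them, and where a whole thing is asked for, a point or a joint stands for the part that bears it (a point fixed in the world has none). Each returns a list of dicts, best first, with "conf" (0 to 1); they miss things now and then, are a little off and sometimes report something else, mostly with a low value. They report only what shows in the picture. A call takes as long as a camera call. They do not tell look-alikes from the thing itself.
- bot.search_frame(thing, camera): "point" ([x, y, z] in mm, in world coordinates, good to about 4 mm: the middle of the surface that is visible of it).
- bot.tip_of(thing, camera): "point" ([x, y, z] in mm, in world coordinates, good to about 4 mm: a listed point, or the origin of a listed thing).
Readings, each from a call of its own:
- bot.get_time(): time.
- bot.get_joint_positions(): joint angles.
- bot.get_joint_vel(): joint speeds.
- bot.get_effort(): joint torques, N m.
- bot.get_tcp_pos(): TCP position.
- bot.get_tcp_rot(): TCP orientation.
- bot.get_force(): force on the tool from outside, world axes, zero at the start.
- bot.get_moment(): the same for the moment, N m.
- bot.get_grip_width(): finger opening in mm.
- bot.get_grasp_force(): force on a finger pad.
Only numpy, scipy, OpenCV 4.12 (cv2) and the standard library are available. Lean on these libraries where they do the work, as an engineer would, in place of code of your own. Each camera call takes 0.05 s, during which the arm holds its last target. There are 200 camera calls.

## Working session

There is one attempt and no reset: what is moved stays moved. The work goes in short steps, each a Python script; the robot and the scene stay as the last script left them, time stands still between calls to the robot, and variables do not carry over. Pictures are saved under pics/ and viewed, at most 10 in all, crops included, and the job is handed in when it is done.

```bash
mkdir -p pics; ls
python3 - <<'E'
from station import bot
import cv2
for c in ("top","side"):
    r=bot.camera(c); cv2.imwrite(f"pics/{c}0.png",r["color"])
    print(c,r["intrinsics"],r["xyz"],r["attitude"])
    for t in ("tongs","cracker","case"):
        for f in (bot.search_frame,bot.tip_of):
            print(t,f.__name__,[([round(v) for v in d["point"]],round(d["conf"],2)) for d in f(t,c)])
print(bot.get_tcp_pos(),bot.get_tcp_rot(),bot.get_time())
E
```

```text
pics
top [[380.58805104   0.         316.58164997]
 [  0.         380.58805104 203.95254944]
 [  0.           0.           1.        ]] [ 334.39280203   75.38252891 1061.93560101] [-0.70156947  0.71069965 -0.03522278  0.03828369]
tongs call [([312, 162, 17], 0.76), ([312, -165, 19], 0.7)]
tongs call [([500, 1, -2], 0.82), ([316, -152, -1], 0.64), ([326, 164, 1], 0.62)]
cracker call [([585, 427, 18], 0.81), ([503, 312, 23], 0.64), ([514, 322, 22], 0.58)]
cracker call [([503, 287, 1], 0.87), ([585, 430, 3], 0.83)]
case call [([533, -371, 7], 0.98)]
case call [([538, -290, -3], 0.71)]
side [[409.16069867   0.         313.84716814]
 [  0.         409.16069867 196.61591274]
 [  0.           0.           1.        ]] [  19.76589628 -516.34667132  930.11712921] [ 0.89235034 -0.29781073  0.10881628 -0.32121435]
tongs call [([496, 2, 18], 0.89), ([308, -169, 20], 0.77), ([312, 154, 18], 0.57)]
tongs call [([318, -148, 2], 0.66), ([321, 162, -2], 0.64), ([502, 2, -3], 0.59), ([492, 289, 0], 0.59)]
cracker call [([583, 429, 19], 0.76), ([496, 304, 14], 0.74)]
cracker call [([589, 432, 0], 0.92), ([493, 288, -1], 0.79)]
case call [([524, -404, 10], 0.61)]
case call [([537, -297, -1], 0.59)]
[237.00355915 632.04585449 250.34794456] [1.78439298e-01 9.83950921e-01 3.63328089e-05 4.90945899e-06] 0.7
```

View pics/top0.png

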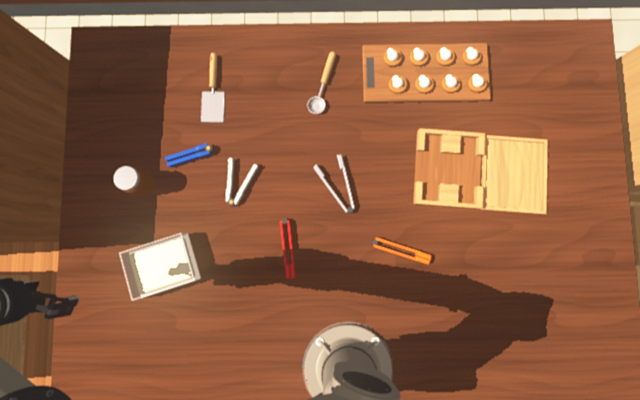

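View pics/side0.png

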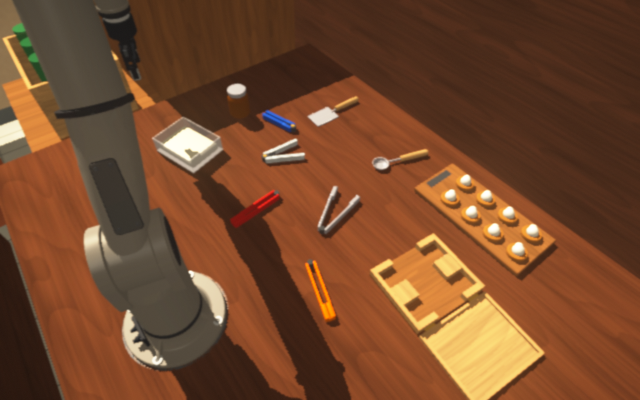

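```bash
cat > h.py <<'E'
from station import bot
import cv2, numpy as np
from scipy.spatial.transform import Rotation as R
def to_plane(uv,K,t,Rm,z):
    uv=np.atleast_2d(np.array(uv,float))
    d=np.c_[uv,np.ones(len(uv))]@np.linalg.inv(K).T@Rm.T
    return (t+d*((z-t[2])/d[:,2])[:,None])[:,:2]
def cam(c):
    if c=="wrist":
        p=np.array(bot.get_tcp_pos()); q=R.from_quat(bot.get_tcp_rot()).as_matrix()
        r=bot.camera(c); T=np.array(r["tool_from_camera"])
        return r["color"],np.array(r["intrinsics"]),q@T[:3,3]+p,q@T[:3,:3]
    r=bot.camera(c)
    return r["color"],np.array(r["intrinsics"]),np.array(r["xyz"]),R.from_quat(r["attitude"]).as_matrix()
def ortho(im,K,t,Rm,z,x0,x1,y0,y1,s):
    # rectified view of plane z: up=+x, left=+y, s px/mm
    src=np.float32([[x1,y1],[x1,y0],[x0,y0],[x0,y1]])
    P=np.c_[src,np.full(4,z)]-t; c=P@Rm; uv=(c[:,:2]/c[:,2:])@K[:2,:2].T+K[:2,2]
    w,h=int((y1-y0)*s),int((x1-x0)*s)
    M=cv2.getPerspectiveTransform(np.float32(uv),np.float32([[0,0],[w,0],[w,h],[0,h]]))
    return cv2.warpPerspective(im,M,(w,h),flags=cv2.INTER_CUBIC)
def down(yaw): # tool z down, tool y axis at angle yaw in world
    y=np.array([np.cos(yaw),np.sin(yaw),0]); z=np.array([0,0,-1.]); x=np.cross(y,z)
    return R.from_matrix(np.c_[x,y,z]).as_quat()
E
python3 - <<'E'
from h import *
a=cam("top")
A=ortho(*a,20,400,620,-80,80,2.5);B=ortho(*a,20,400,620,220,380,2.5)
C=cv2.resize(ortho(*a,28,400,660,-420,-180,1.25),(300,325))
h=np.zeros((550,300,3),np.uint8);h[:325]=C
cv2.imwrite("pics/o.png",np.hstack([B[:,:400],A]) if 0 else cv2.resize(np.hstack([B,A]),(800,550)))
cv2.imwrite("pics/c.png",ortho(*a,28,410,670,-420,-170,2.2))
E
```

```text
(no output)
```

View pics/o.png

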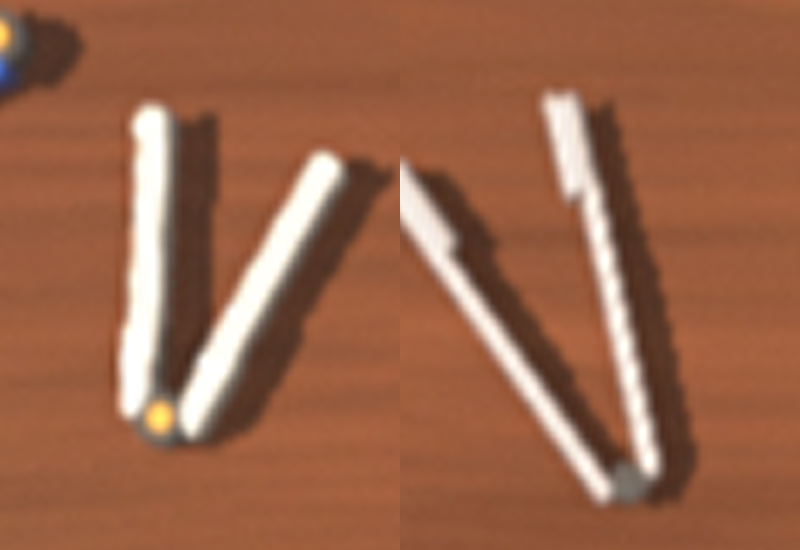

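View pics/c.png

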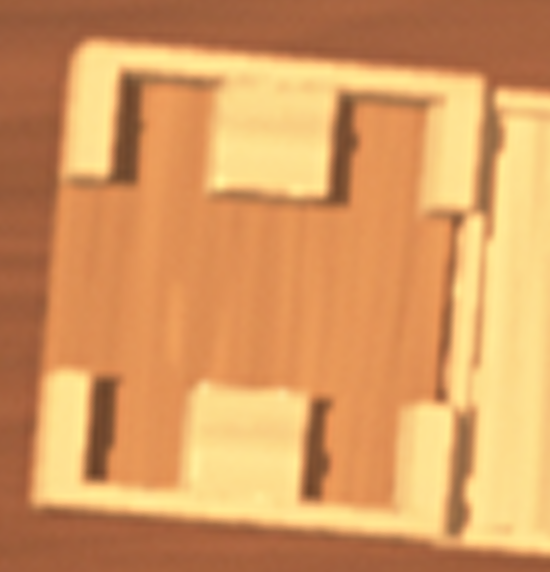

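The top view shows the steel tongs with their pivot at px (351,211), the cracker with its pivot at (233,204), and the case at (415–487,129–210). Red and orange tongs and a blue cracker are also there, and I'll leave those alone. In the rectified crops, the tongs' pivot is at world (427,-11) with the midline at 0.385 rad and about 0.35 open. The cracker's pivot is at (453,316) with the midline at -0.262 and about 0.40 open. The case centre is (537.5,-291.5), yaw -0.082. The tool origins agree with the networks to within 4 mm.

Run:
```python
from h import *
def pick(x,y,mid):
    q=down(mid+np.pi/2)
    bot.move_ptp([x,y,90],q)
    bot.move_linear([x,y,22],velocity=120)
    bot.move_gripper(20,40)
    print(bot.get_grip_width(),bot.get_grasp_force(),bot.get_force(),bot.get_time())
bot.move_gripper(85,40)
pick(495.9,16.8,0.385)
p=bot.get_tcp_pos(); bot.move_linear([p[0],p[1],110],velocity=150)
print(bot.get_tcp_pos(),bot.get_grip_width(),bot.get_time())
a=cam("wrist"); cv2.imwrite("pics/w1.png",a[0])
b=cam("top"); cv2.imwrite("pics/t1.png",b[0])
```

```text
24.47918258318485 39.41622018814087 [-1.4844515  -0.9189555   7.71869692] 4.7083
[495.84294008  16.85586721 109.30264586] 25.102597105811917 5.4417
```

View pics/w1.png

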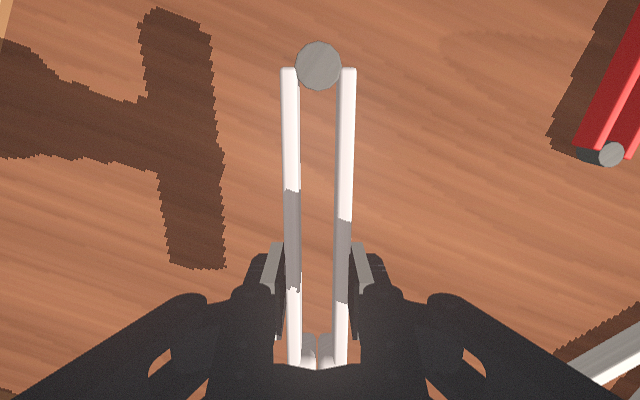

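The tongs are folded in the jaws (width 25 mm) and lie straight, with the pivot at px (318,65). I'll measure the offset from the pivot, then place them in the -y lane.

```bash
cat >> h.py <<'E'
C=np.array([537.5,-291.5]); CY=-0.082
def offset(a,uv,mid,L):
    """along-axis offset of tool origin from TCP (tool top at TCP z - 2)"""
    p=np.array(bot.get_tcp_pos()); v=to_plane([uv],a[1],a[2],a[3],p[2]-2)[0]-p[:2]
    ax=np.array([np.cos(mid),np.sin(mid)]); print("pivot rel along/across",v@ax,v@[-ax[1],ax[0]])
    return v@ax+L
def place(lane,off):
    ax=np.array([np.cos(CY),np.sin(CY)]); n=np.array([-ax[1],ax[0]])
    t=C+lane*n-off*ax; q=down(CY+np.pi/2)
    bot.move_ptp([*t,110],q)
    bot.move_linear([*t,50],velocity=150); bot.move_linear([*t,31.5],velocity=50)
    print("F",bot.get_force())
    bot.move_gripper(48,40); bot.hold(.2)
    bot.move_linear([*t,120],velocity=150); print(t,bot.get_time())
E
python3 - <<'E'
from h import *
o=offset(cam("wrist"),(318,65),0.385,74.5); print(o)
assert abs(o)<20
place(-50,o)
a=cam("wrist"); cv2.imwrite("pics/w2.png",a[0])
b=cam("top"); cv2.imwrite("pics/c2.png",ortho(*b,28,410,670,-420,-170,2.2))
bot.move_gripper(85)
q=down(-0.262+np.pi/2)
x,y=507.8,301.4
bot.move_ptp([x,y,90],q)
b=cam("top"); cv2.imwrite("pics/c2.png",ortho(*b,28,410,670,-420,-170,2.2))
bot.move_linear([x,y,22],velocity=120)
bot.move_gripper(20,40)
print(bot.get_grip_width(),bot.get_grasp_force(),bot.get_force(),bot.get_time())
bot.move_linear([x,y,110],velocity=150)
print(bot.get_grip_width(),bot.get_time())
a=cam("wrist"); cv2.imwrite("pics/w3.png",a[0])
E
```

```text
pivot rel along/across -80.54742872197536 1.2097563278245858
-6.047428721975365
F [-0.88698559 -0.0729476  -1.73163561]
[ 539.43170185 -341.82732779] 9.3
26.170500759455027 40.90627133846283 [ 0.4734026  -1.15821909  5.61405178] 13.4917
26.416256942524207 14.225
```

View pics/c2.png

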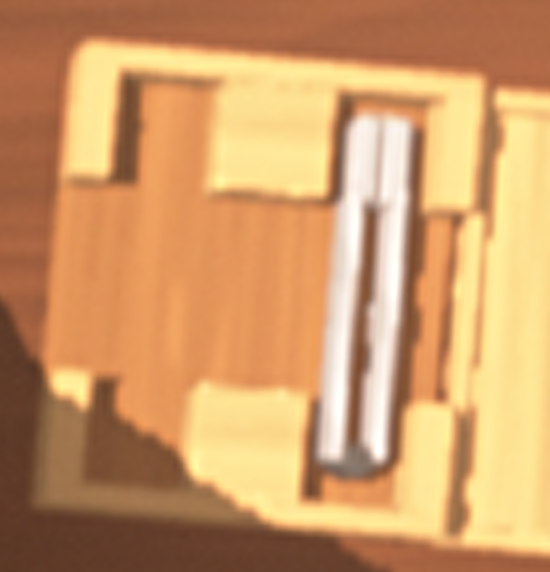

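View pics/w3.png

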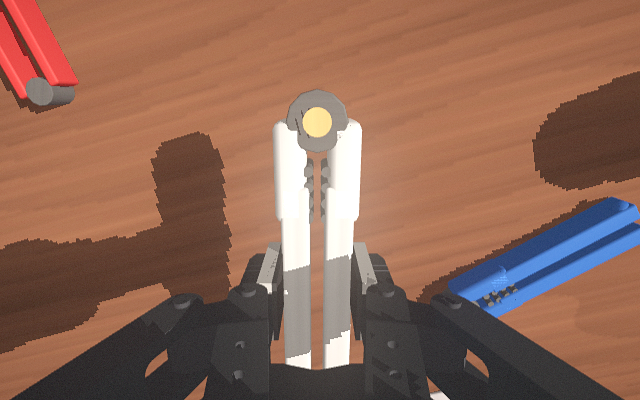

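The tongs lie closed and flat in the right-hand (-y) lane, spanning px (355,465)–(380,118). The cracker is folded in the jaws with its pivot at px (317,121), so I'll place it in the +y lane.

Run:
```python
from h import *
o=offset(cam("wrist"),(317,121),-0.262,56.5); print(o)
assert abs(o)<25
place(50,o)
bot.move_ptp([500,100,250],down(np.pi/2))
b=cam("top"); cv2.imwrite("pics/c4.png",ortho(*b,28,410,670,-420,-170,2.2))
for t in ("tongs","cracker"):
  for c in ("top","side"):
    if c=="side": cam(c)
    else: cam(c)
    for d in bot.tip_of(t,c):
        v=np.array(d["point"]); w=R.from_euler("z",-CY).apply(v-[*C,0])
        if abs(w[1])<100: print(t,c,w.round(),d["conf"])
print(bot.get_force(),bot.get_time())
```

```text
pivot rel along/across -62.556584868869535 0.12689500160908018
-6.056584868869535
F [-0.00382437 -0.16405351 -1.41352897]
[ 547.63164085 -242.16408941] 18.6417
tongs top [  3. -49.   6.] 0.72
tongs side [  1. -51.   8.] 0.66
cracker top [ 3. 49.  6.] 0.86
cracker side [-4. 52.  7.] 0.98
[ 0.50544867  0.17197917 -0.21713373] 20.475
```

View pics/c4.png

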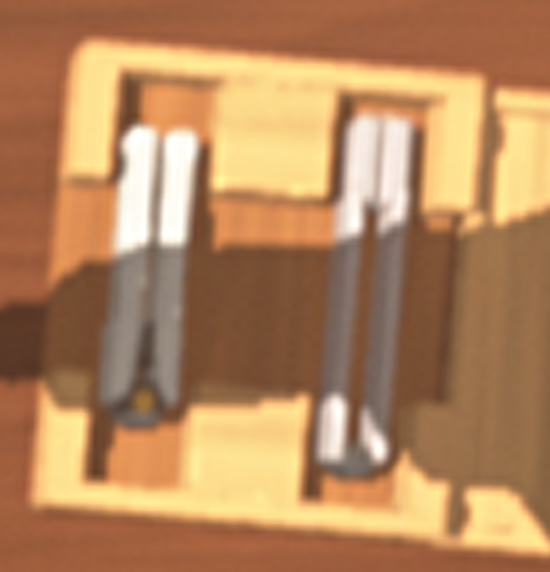

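The cracker lies closed in the left lane (pivot at px (142,402)) and the tongs are closed in the right lane. Both read within 4 mm of lane centre and flat on the floor.

```bash
python3 -c "
from station import bot
print(bot.close_job())"
```

```text
the job is handed in; nothing more can be done
None
```

I folded the tongs and the cracker, laid each flat in its own lane of the case, and handed the job in at about 20 s; the hand-in call did not return a verdict.

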